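# Torque the plate stand's nut to the click and park the wrench

### The arm

A 7-joint arm with a two-finger parallel gripper is mounted at the origin on the work surface. World frame = base frame: x ahead of the robot, y to its left, z up, the work surface at z = 0. Lengths are in m, angles in rad, forces in N, time in s.
With the tool pointing down it reaches from about 0.35 to 0.9 m from the base axis. Payload 19.9 kg.
Tool frame: the origin (TCP) lies on the centre line of the jaws, within the pads' length; the fingertips stand 14 mm ahead of it and the grasp point (between the pads) lies 5 mm behind it; z points along the fingers, x is the direction in which the jaws open and shut, and the axes are right-handed (so a half turn about z gives the same grasp; the last joint's range is limited). The gripper opens to 85 mm and grips with 20 to 120 N. Pads are 22 mm wide; open, the fingers measure 114 mm over their backs; the gripper's body (76 mm by 85 mm) begins 54 mm behind the grasp point. The pads swing forward as they close: fully open they stand 13 mm farther back than shut.
Start: joints at [-1.208, 0.417, -0.01, 1.614, 0.005, 1.111, -0.053], TCP at [0.246, 0.575, 0.245] pointing down, gripper open.
Joint ranges: [-2.81, 2.81], [-0.39, 2.02], [-1.27, 1.25], [0.06, 2.57], [-1.19, 4.33], [0.19, 2], [-2.82, 2.82]. Speed limits (rad/s): [1.89, 1.89, 2.39, 2.39, 3.01, 3.01, 3.01].

### API

Orientations are given as a unit quaternion [w, x, y, z].
In Python, from station import r gives the robot as it stands.
- The arm moves only by the tool arm_command, never from a script. Its argument "motion" is a list of rows, each an object with "xyz": the shift along the world's x, y, z each as a share of 30 cm, from -1 to 1, a list of three; "angular": the turn, a rotation vector about the world's x, y, z each as a share of pi/4 rad, from -1 to 1, a list of three; "claw": the opening in per cent of the stroke, from 0 (shut) to 100 (fully open). In form: [{"xyz": [dx, dy, dz], "angular": [wx, wy, wz], "claw": claw}, ...]. A call has 1 to 20 rows; each row shifts and turns the pose as measured when the row begins; what a row does not reach is not made up. A row lasts 1/8 s, in which the tool goes at most 62.5 mm and 10.7 degrees, less where a joint would pass 70% of its speed; a pose out of reach is approached as far as the arm can. A call with a number of a shift or a turn outside -1 to 1 is refused whole. A call with a gripper value outside its range is refused whole. The fingers move at their own pace and stop on an object; "squeeze" is the grip in N (left out, the last holds). Time passes only in rows, so rows that do not move let the fingers close. It gives the time, the measured TCP pose, the force and the opening at its end, in the units of the state.
- r.get_obs(): the state, without advancing time (a new reading comes with each control period).
- r.camera(name): name is "side" or "top" or "wrist"; returns the picture (420x560x3 uint8, red, green, blue); there is no depth.
- r.get_calibration(name): a dict with "fx", "fy", "cx", "cy" (pixels), "dist_coeffs" ([k1, k2, p1, p2, k3] as OpenCV has them; the pictures are not rectified), "extrinsics" (4x4, takes a point from camera to world coordinates). Camera axes: x right, y down, z forward; pixel columns grow to the right and rows downward; lengths in m; the calibration is good to about 2 mm. A picture is of the moment at which its call begins: read the wrist's pose just before it. get_calibration takes no time and is no camera call; for the wrist camera it gives the pose at the moment of the call.
- r.finish_job(): hands the job in, once; it reports no verdict.
Trained networks look in the newest picture that a camera, given by its name, has taken for a name from the list of things; names that differ only in an ending like _2 or _b are one class to them, and where a whole thing is asked for, a point or a joint stands for the part that bears it (a point fixed in the world has none). Each returns a list of dicts, best first, with "confidence" (0 to 1); they miss things now and then, are a little off and sometimes report something else, mostly with a low value. They report only what shows in the picture. A call takes as long as a camera call.
- r.search_frame(query, camera): "bbox" ([left, top, right, bottom] in pixels, round what is visible of it).
- r.silhouettes(query, camera): "region" (420x560 bool, what is visible of it) and "bbox" ([left, top, right, bottom] in pixels, round what is visible of it).
The state is a dict: "time_s": time; "joint_pos": joint angles; "qd": joint speeds; "tau": joint torques, N m; "ee_pos": TCP position; "eef_rot": TCP orientation; "ft_force": force on the tool from outside, world axes, zero at the start; "moment": the same for the moment, N m; "width": opening from 0.0 (shut) to 1.0 (fully open).
Only numpy, scipy, OpenCV 4.12 (cv2) and the standard library are available. Lean on these libraries where they do the work, as an engineer would, in place of code of your own. Each camera call takes 0.05 s, during which the arm holds its last target.

### The job

Tighten the clamp nut on the micro-plate stand: swing the click wrench that sits on it clockwise until its breakaway joint gives and stays given for a moment, and stop there, without forcing it on past the click. Then swing the handle back until its end lies over the yellow-capped parking post and let go of it; leave the other things on the cabinet top where they are.

Things in the scene. Friction and masses are not known exactly. Their poses are not given: they have to be found in the camera images.
- nut_axis (a point): Point of the stand on the vertical axis of its brass clamp nut (30 mm hex), 90 mm above the table, inside the head of the ratcheting click wrench (steel disc 48 mm across, red button on top) that sits captive on the nut; fixed in place, axes as the stand's. Tightening is CLOCKWISE seen from above: the handle, pointing to the robot, goes from the robot's right (-y) to its left (+y).
- handle_grip (a point): Point on the centre line of the wrench's level black handle (round, 26 mm thick, from 125 to 250 mm off the nut axis, red bands near its ends; an 18 mm steel tube joins it to the head), 180 mm from the nut axis, 90 mm above the table. x axis: along the handle towards the nut; z up. The handle only swings level about the nut axis; it cannot lift, tip or come off.
- handle_end (a point): Point on the handle's centre line near its free end, 235 mm from the nut axis, axes as handle_grip. Swinging clockwise, first the ratchet idles (0.06 N m, 0.15 to 0.45 rad), then the nut runs (0.35 N m, 0.15 to 0.4 rad), then it seats and turns no further: at a hidden place, different each time, with the handle 0.2 to 0.7 rad clockwise of the stand's front line.
- wrench_handle: The handle as a whole; origin on the nut axis 38 mm below its centre line. With the nut seated it stands rigid up to the set torque, 1.8 N m (10 N at handle_grip); there its breakaway joint, pivoted on the nut axis, gives: the handle goes on clockwise against a 30 N m/rad spring. Turned back counter-clockwise, the ratchet idles (0.06 N m), the nut stays tight, and the handle stays where left.
- plate_stack: Stack of three round micro plates on the stand, up to 132 mm across, top 52 mm above the table, origin under its centre 12 mm above the table. It takes the nut's torque and twists 1 mrad per N m, too little to see. The wrench has clicked properly from 2.4 N m (13.3 N at handle_grip), held about 0.2 s; beyond 3.45 N m (19 N at handle_grip) the clamp is over-torqued.
- park_post (a point): Top centre of the parking post: thin steel post, 62 mm high, with a yellow cap 22 mm across, on an arm of the stand, 235 mm from the nut axis, 0.7 rad counter-clockwise (seen from above) of the stand's front line, to the robot's right. The handle passes 15 mm above the cap; parked, its end lies right over it.
- stand: The fixed plate stand: dark steel base, 150 x 150 x 12 mm, carrying the plate stack, nut and wrench. Origin under its centre, on the nut axis; its front line is its -x axis.
- storage_box: Bystander: closed black plastic storage box with a grey side latch, 170 x 230 x 100 mm. Origin: centre of the underside. To be left alone.
- fractional_plate: Bystander: spare steel fractional plate, ring 100 mm across, 51 mm bore, 9 mm thick, lying flat. Origin: centre of the underside. To be left alone.
- grip_ring: Bystander: green silicone grip ring, 80 mm across, 22 mm high, lying flat. Origin: centre of the underside. To be left alone.
- yoga_block: Bystander: wooden yoga block, 120 x 220 x 75 mm. Origin: centre of the underside. To be left alone.
- dumbbell: Bystander: small aluminium dumbbell lying down, 170 mm long, 64 mm heads. Origin: centre of the underside. To be left alone.
- bottle: Bystander: blue drinking bottle, 70 mm across, 190 mm high. Origin: centre of the underside. To be left alone.
- chalk_tin: Bystander: round aluminium chalk tin, 84 mm across, 50 mm high. Origin: centre of the underside. To be left alone.

How it is judged:
By the outcome, as a careful person would: the job done as asked, in the order asked, and still so for the second after the job is handed in, with the robot touching nothing.
It also fails if it takes over 58 s, if anything falls off the work surface, if the arm or the gripper's body presses on something with over 40 N, if the wrist force passes 120 N, or if a joint passes its speed limit or range.

## Working session

There is one attempt and no reset: what is moved stays moved. The work goes in short steps, Python scripts to look and compute and a tool call to move; the robot and the scene stay as the last step left them, time stands still between calls to the robot, and variables do not carry over. Pictures are saved under pics/ and viewed, and the job is handed in when it is done.

Besides the shell and the picture viewer there is one more tool, called as name(argument=value, ...) on one line, values as JSON. arm_command: Moves the arm, as the interface text tells. Its arguments: {"type":"object","properties":{"motion":{"type":"array"},"squeeze":{"type":"number"}},"required":["motion"]}

```bash
ls; mkdir -p pics; cat > h.py <<'E'
import numpy as np, cv2
from station import r
def save(img,n): cv2.imwrite('pics/'+n+'.png',cv2.cvtColor(img,cv2.COLOR_RGB2BGR))
def ray(c,uv):
    K=np.array([[c['fx'],0,c['cx']],[0,c['fy'],c['cy']],[0,0,1]])
    p=cv2.undistortPoints(np.array(uv,float).reshape(-1,1,2),K,np.array(c['dist_coeffs']))[:,0]
    T=np.array(c['extrinsics']); d=np.c_[p,np.ones(len(p))]@T[:3,:3].T
    return T[:3,3],d
def atz(c,uv,z):
    o,d=ray(c,uv); return o+d*((z-o[2])/d[:,2])[:,None]
def proj(c,P):
    K=np.array([[c['fx'],0,c['cx']],[0,c['fy'],c['cy']],[0,0,1]])
    T=np.linalg.inv(np.array(c['extrinsics']))
    return cv2.projectPoints(np.array(P,float).reshape(-1,3),cv2.Rodrigues(T[:3,:3])[0],T[:3,3],K,np.array(c['dist_coeffs']))[0][:,0]
E
python3 - <<'E'
from h import *
print(r.get_obs())
for n in ['top','side']:
    save(r.camera(n),n+'0'); c=r.get_calibration(n); print(n,np.round(c['extrinsics'],3),c['fx'])
    for q in ['nut_axis','handle_grip','handle_end','wrench_handle','park_post','stand','plate_stack']:
        print(n,q,[(np.round(d['bbox'],1).tolist(),round(d['confidence'],2)) for d in r.search_frame(q,n)[:2]])
E
```

```text
pics
{'time_s': 0.0, 'joint_pos': array([-1.20848253,  0.41796026, -0.01029202,  1.61417593,  0.00470316,
        1.11066757, -0.0530339 ]), 'qd': array([-0.0014787 , -0.0004298 ,  0.00136445,  0.00111873,  0.0004673 ,
        0.00052043,  0.00014481]), 'tau': array([-5.74619189e-04, -8.64474821e+01,  6.78638499e-01, -4.34888470e+01,
        1.90680561e-02,  7.52274937e-03, -8.81221069e-07]), 'ee_pos': array([0.24546856, 0.57442816, 0.24466812]), 'eef_rot': array([ 3.66510364e-04,  8.34553555e-01,  5.50926502e-01, -4.67198443e-04]), 'ft_force': array([0.33465107, 0.41598147, 0.14652298]), 'moment': array([ 0.0350017 , -0.01756619,  0.03523045]), 'width': 1.0019761322227254}
top [[ 0.018 -0.994  0.107  0.463]
 [-0.999 -0.014  0.037 -0.016]
 [-0.035 -0.107 -0.994  1.053]
 [ 0.     0.     0.     1.   ]] 380.6075805326631
top nut_axis [([231.1, 167.3, 314.4, 284.3], 0.8)]
top handle_grip [([257.8, 208.3, 272.1, 283.8], 0.57)]
top handle_end [([255.7, 206.0, 276.4, 284.1], 0.74)]
top wrench_handle [([254.5, 204.0, 276.9, 284.8], 0.62)]
top park_post [([229.1, 164.2, 316.6, 285.1], 0.61)]
top stand [([233.6, 164.2, 317.9, 284.4], 0.69), ([255.3, 205.4, 274.9, 284.4], 0.69)]
top plate_stack [([237.4, 166.9, 284.2, 282.5], 0.97), ([113.7, 242.3, 152.2, 273.9], 0.26)]
side [[ 0.999 -0.019  0.034  0.486]
 [-0.036 -0.78   0.625 -0.819]
 [ 0.015 -0.625 -0.78   1.084]
 [ 0.     0.     0.     1.   ]] 526.3044409228675
side nut_axis [([218.4, 169.7, 347.1, 259.3], 0.62), ([221.8, 178.1, 297.4, 201.6], 0.5)]
side handle_grip [([219.1, 182.2, 299.0, 206.0], 0.96), ([192.7, 138.9, 222.9, 159.8], 0.63)]
side handle_end [([222.3, 179.9, 297.2, 201.5], 0.74)]
side wrench_handle [([221.8, 176.8, 296.6, 202.9], 0.87)]
side park_post [([308.8, 332.1, 384.2, 420.0], 0.75), ([223.1, 169.5, 344.2, 255.6], 0.63)]
side stand [([219.1, 170.7, 341.8, 255.3], 0.55)]
side plate_stack [([218.2, 172.5, 340.6, 221.3], 0.63)]
```

View pics/top0.png

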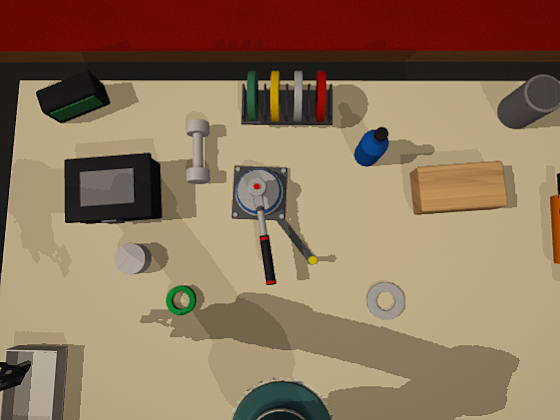

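View pics/side0.png

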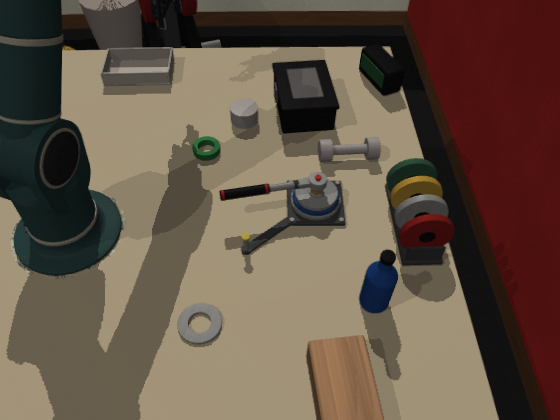

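```bash
python3 - <<'E'
import cv2
a=cv2.imread('pics/top0.png')[150:300,190:340]; cv2.imwrite('pics/topz.png',cv2.resize(a,None,fx=4,fy=4,interpolation=2))
a=cv2.imread('pics/side0.png')[150:280,190:370]; cv2.imwrite('pics/sidez.png',cv2.resize(a,None,fx=4,fy=4,interpolation=2))
E
```

```text
(no output)
```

View pics/topz.png

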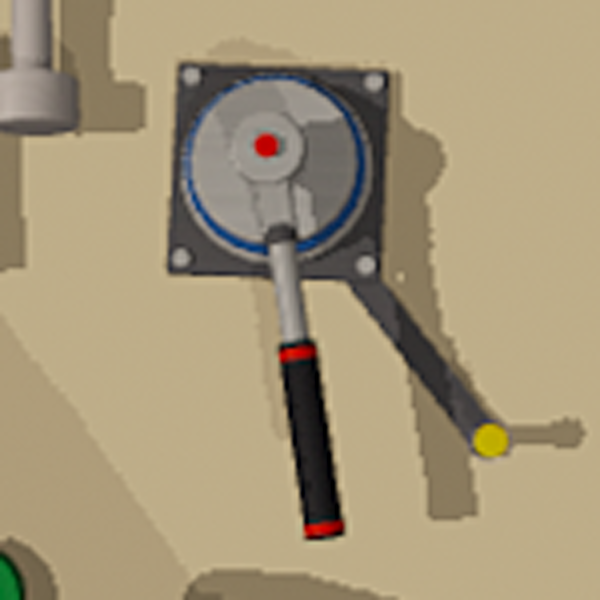

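View pics/sidez.png

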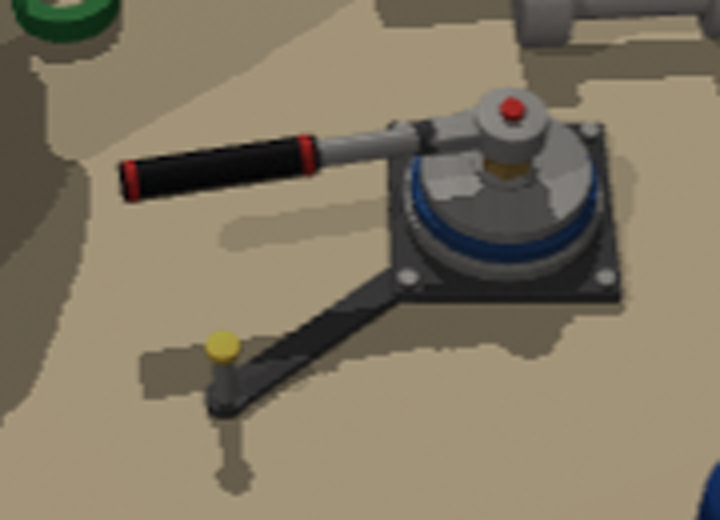

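```bash
cat > loc.py <<'E'
from h import *
f=lambda L,ox,oy:[(ox+x/4-.4,oy+y/4-.4) for x,y in L]
c=r.get_calibration('top'); s=r.get_calibration('side')
b=atz(c,f([(190,76),(374,82),(181,258),(366,265)],190,150),.016); print('bolts',b.round(4),b.mean(0))
b2=atz(s,f([(402,132),(592,129),(408,277),(606,277)],190,150),.016); print('boltsS',b2.round(4),b2.mean(0))
def tri(a,bb):
    o1,d1=ray(c,f([a],190,150)); o2,d2=ray(s,f([bb],190,150)); d1=d1[0];d2=d2[0]
    A=np.c_[d1,-d2]; t=np.linalg.lstsq(A,o2-o1,rcond=None)[0]; p,q=o1+t[0]*d1,o2+t[1]*d2
    return ((p+q)/2).round(4), np.linalg.norm(p-q).round(4)
print('button',tri((266,146),(512,108)))
print('post',tri((490,440),(222,344)))
print('band1',tri((298,353),(308,154)))
print('band2',tri((323,529),(131,180)))
print('cap top',atz(c,f([(490,440)],190,150),.064))
E
python3 loc.py
```

```text
bolts [[0.7054 0.1362 0.016 ]
 [0.7023 0.0078 0.016 ]
 [0.5776 0.1387 0.016 ]
 [0.5745 0.0112 0.016 ]] [0.6399331  0.07348597 0.016     ]
boltsS [[0.5768 0.1359 0.016 ]
 [0.7069 0.1357 0.016 ]
 [0.5739 0.0108 0.016 ]
 [0.7018 0.0076 0.016 ]] [0.63987614 0.07250251 0.016     ]
button (array([0.6395, 0.0733, 0.1069]), np.float64(0.0))
post (array([ 0.4564, -0.072 ,  0.0606]), np.float64(0.0015))
band1 (array([0.5101, 0.0513, 0.0914]), np.float64(0.0006))
band2 (array([0.4002, 0.0334, 0.0905]), np.float64(0.0))
cap top [[ 0.45715867 -0.07178035  0.064     ]]
```

arm_command(motion=[{"xyz": [0.051,-0.126,-0.01],"angular": [0,0,0.052],"claw": 100},{"xyz": [0.051,-0.126,-0.01],"angular": [0,0,0.052],"claw": 100},{"xyz": [0.051,-0.126,-0.01],"angular": [0,0,0.052],"claw": 100},{"xyz": [0.051,-0.126,-0.01],"angular": [0,0,0.052],"claw": 100},{"xyz": [0.051,-0.126,-0.01],"angular": [0,0,0.052],"claw": 100},{"xyz": [0.051,-0.126,-0.01],"angular": [0,0,0.052],"claw": 100},{"xyz": [0.051,-0.126,-0.01],"angular": [0,0,0.052],"claw": 100},{"xyz": [0.051,-0.126,-0.01],"angular": [0,0,0.052],"claw": 100},{"xyz": [0.051,-0.126,-0.01],"angular": [0,0,0.052],"claw": 100},{"xyz": [0.051,-0.126,-0.01],"angular": [0,0,0.052],"claw": 100},{"xyz": [0.051,-0.126,-0.01],"angular": [0,0,0.052],"claw": 100},{"xyz": [0.051,-0.126,-0.01],"angular": [0,0,0.052],"claw": 100}], squeeze=40)

```text
time_s: 2.3
ee_pos: [0.4322, 0.1089, 0.2096]
eef_rot: [-0.0, 0.668, 0.744, 0.002]
ft_force: [1.1, 0.4, 0.1]
width: 1.003
```

arm_command(motion=[{"xyz": [0.05,-0.108,-0.05],"angular": [0,0,0.037],"claw": 100},{"xyz": [0.05,-0.108,-0.05],"angular": [0,0,0.037],"claw": 100},{"xyz": [0,0,0],"angular": [0,0,0],"claw": 100}])

```text
time_s: 2.68
ee_pos: [0.464, 0.0393, 0.1794]
eef_rot: [0.0, 0.647, 0.762, 0.003]
ft_force: [0.2, 0.3, 0.3]
width: 1.004
```

```bash
python3 - <<'E'
from h import *
print(r.get_obs())
save(r.camera('top'),'top1');save(r.camera('wrist'),'w1')
c=r.get_calibration('wrist')
print(proj(c,[[.462,.0436,.09],[0.4002,0.0334,0.0905],[0.5101,0.0513,0.0914]]))
E
```

```text
{'time_s': 2.675, 'joint_pos': array([-0.39802928,  0.21843588,  0.28110715,  2.07364745, -0.08460637,
        0.85488548,  1.66629962]), 'qd': array([-0.02152754, -0.02320176, -0.03382529, -0.00155826,  0.00122413,
        0.00990957, -0.02927225]), 'tau': array([  2.57262468, -55.52041769,   4.94685754, -36.71679139,
        -0.08138611,  -0.51994381,   1.72692921]), 'ee_pos': array([0.46400932, 0.0392789 , 0.17936131]), 'eef_rot': array([2.51355975e-04, 6.47016245e-01, 7.62470399e-01, 2.96765555e-03]), 'ft_force': array([0.15901933, 0.33437365, 0.27865404]), 'moment': array([ 0.04935414, -0.0255762 ,  0.00253166]), 'width': 1.0038940085565922}
[[289.51099616 215.64479893]
 [289.85445772 134.96819966]
 [289.01641633 270.57200037]]
```

View pics/w1.png

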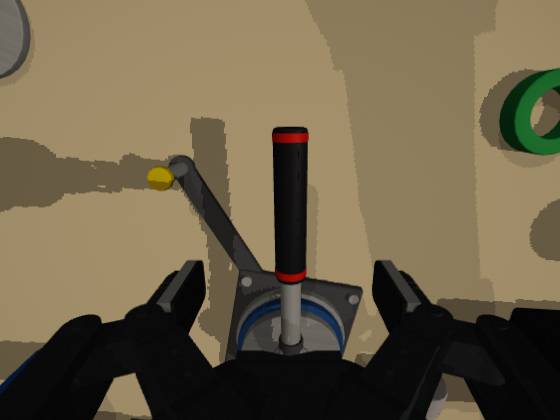

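arm_command(motion=[{"xyz": [-0.005,0.013,-0.08],"angular": [0,0,0],"claw": 100},{"xyz": [0,0,-0.08],"angular": [0,0,0],"claw": 100},{"xyz": [0,0,-0.08],"angular": [0,0,0],"claw": 100},{"xyz": [0,0,-0.05],"angular": [0,0,0],"claw": 100},{"xyz": [0,0,0],"angular": [0,0,0],"claw": 70}])

```text
time_s: 3.4
ee_pos: [0.4625, 0.051, 0.0932]
eef_rot: [0.001, 0.644, 0.765, 0.006]
ft_force: [0.4, -0.7, 0.1]
width: 0.822
```

arm_command(motion=[{"xyz": [0,-0.02,-0.02],"angular": [0,0,0],"claw": 60},{"xyz": [0,0,0],"angular": [0,0,0],"claw": 50}])

```text
time_s: 3.65
ee_pos: [0.4632, 0.0449, 0.0881]
eef_rot: [0.001, 0.644, 0.765, 0.007]
ft_force: [0.4, -0.4, 0.3]
width: 0.499
```

arm_command(motion=[{"xyz": [0,0,0],"angular": [0,0,0],"claw": 0},{"xyz": [0,0,0],"angular": [0,0,0],"claw": 0},{"xyz": [0,0,0],"angular": [0,0,0],"claw": 0},{"xyz": [0,0,0],"angular": [0,0,0],"claw": 0}], squeeze=40)

```text
time_s: 4.15
ee_pos: [0.4635, 0.0449, 0.089]
eef_rot: [0.002, 0.644, 0.765, 0.007]
ft_force: [0.0, -0.0, -0.1]
width: 0.289
```

```bash
cat > st.py <<'E'
from h import *
def st():
    o=r.get_obs(); N=np.array([0.6396,0.0732]); p=o['ee_pos'][:2]-N; F=o['ft_force']; 
    th=np.arctan2(p[1],-p[0]); q=o['eef_rot']; a=2*np.arctan2(q[2],q[1])
    Tz=p[0]*F[1]-p[1]*F[0]+o['moment'][2]
    tg=np.array([np.sin(th),np.cos(th)])
    print('t',round(o['time_s'],2),'r',np.hypot(*p).round(4),'th',th.round(4),'toolth',round(np.pi/2-a,4),'z',o['ee_pos'][2].round(4),'F',F.round(2),'M',o['moment'].round(2),'Ftan',(F[:2]@tg).round(2),'T about nut',Tz.round(3),'w',round(o['width'],3),'q',o['joint_pos'].round(2))
st()
E
python3 st.py
```

```text
t 4.15 r 0.1784 th -0.1596 toolth -0.1715 z 0.089 F [ 0.   -0.01 -0.1 ] M [-0.16  0.08 -0.06] Ftan -0.01 T about nut -0.062 w 0.289 q [-0.37  0.37  0.24  2.14 -0.16  0.63  1.73]
```

arm_command(motion=[{"xyz": [-0.004,0.024,0],"angular": [0,0,-0.05],"claw": 0},{"xyz": [-0.003,0.024,0],"angular": [0,0,-0.05],"claw": 0},{"xyz": [-0.002,0.024,0],"angular": [0,0,-0.05],"claw": 0},{"xyz": [-0.001,0.024,0],"angular": [0,0,-0.05],"claw": 0},{"xyz": [0,0.024,0],"angular": [0,0,-0.05],"claw": 0},{"xyz": [0.001,0.024,0],"angular": [0,0,-0.05],"claw": 0}])

```text
time_s: 4.9
ee_pos: [0.4621, 0.0886, 0.0894]
eef_rot: [0.004, 0.732, 0.681, 0.008]
ft_force: [0.9, -1.3, -1.4]
width: 0.286
```

```bash
python3 st.py
```

```text
t 4.9 r 0.1782 th 0.0867 toolth 0.0729 z 0.0894 F [ 0.9  -1.27 -1.4 ] M [-0.26 -0.3  -0.17] Ftan -1.19 T about nut 0.044 w 0.286 q [-0.5   0.38  0.29  2.13 -0.18  0.63  1.41]
```

arm_command(motion=[{"xyz": [0.002,0.02,0],"angular": [0,0,-0.045],"claw": 0},{"xyz": [0.002,0.02,0],"angular": [0,0,-0.045],"claw": 0},{"xyz": [0.001,0.007,0],"angular": [0,0,-0.015],"claw": 0},{"xyz": [0.001,0.007,0],"angular": [0,0,-0.015],"claw": 0}])

```text
time_s: 5.4
ee_pos: [0.4645, 0.1056, 0.0894]
eef_rot: [0.004, 0.764, 0.645, 0.008]
ft_force: [1.9, -1.0, -1.8]
width: 0.284
```

```bash
python3 st.py
```

```text
t 5.4 r 0.1781 th 0.183 toolth 0.1695 z 0.0894 F [ 1.86 -0.99 -1.81] M [-0.19 -0.2  -0.05] Ftan -0.63 T about nut 0.065 w 0.284 q [-0.56  0.39  0.31  2.12 -0.2   0.64  1.29]
```

arm_command(motion=[{"xyz": [0.005,0.018,0],"angular": [0,0,-0.038],"claw": 0},{"xyz": [0.005,0.018,0],"angular": [0,0,-0.038],"claw": 0},{"xyz": [0.005,0.018,0],"angular": [0,0,-0.038],"claw": 0}])

```text
time_s: 5.78
ee_pos: [0.4683, 0.122, 0.0891]
eef_rot: [0.004, 0.794, 0.608, 0.007]
ft_force: [0.9, -1.4, -1.0]
width: 0.292
```

```bash
python3 st.py
```

```text
t 5.78 r 0.1781 th 0.2774 toolth 0.2647 z 0.0891 F [ 0.92 -1.41 -0.98] M [-0.46 -0.07  0.02] Ftan -1.1 T about nut 0.213 w 0.292 q [-0.6   0.4   0.33  2.1  -0.21  0.65  1.18]
```

arm_command(motion=[{"xyz": [0.002,0.0065,0],"angular": [0,0,-0.015],"claw": 0},{"xyz": [0.002,0.0065,0],"angular": [0,0,-0.015],"claw": 0},{"xyz": [0.002,0.0065,0],"angular": [0,0,-0.015],"claw": 0},{"xyz": [0.002,0.0065,0],"angular": [0,0,-0.015],"claw": 0}])

```text
time_s: 6.28
ee_pos: [0.4708, 0.1302, 0.0891]
eef_rot: [0.005, 0.809, 0.587, 0.007]
ft_force: [1.0, -1.1, 0.1]
width: 0.286
```

```bash
python3 st.py
```

```text
t 6.28 r 0.1781 th 0.3254 toolth 0.3149 z 0.0891 F [ 1.03 -1.11  0.05] M [-0.3   0.02  0.11] Ftan -0.72 T about nut 0.237 w 0.286 q [-0.63  0.41  0.35  2.09 -0.22  0.65  1.12]
```

arm_command(motion=[{"xyz": [0.0022,0.0063,0],"angular": [0,0,-0.015],"claw": 0},{"xyz": [0.0022,0.0063,0],"angular": [0,0,-0.015],"claw": 0},{"xyz": [0.0022,0.0063,0],"angular": [0,0,-0.015],"claw": 0},{"xyz": [0.0022,0.0063,0],"angular": [0,0,-0.015],"claw": 0}])

```text
time_s: 6.78
ee_pos: [0.4738, 0.1384, 0.0891]
eef_rot: [0.005, 0.824, 0.567, 0.007]
ft_force: [1.3, -1.9, -1.3]
width: 0.288
```

```bash
python3 st.py
```

```text
t 6.78 r 0.1782 th 0.3744 toolth 0.3649 z 0.0891 F [ 1.35 -1.87 -1.29] M [-0.18 -0.19  0.22] Ftan -1.24 T about nut 0.444 w 0.288 q [-0.65  0.42  0.36  2.08 -0.23  0.66  1.06]
```

arm_command(motion=[{"xyz": [0.0025,0.0062,0],"angular": [0,0,-0.015],"claw": 0},{"xyz": [0.0025,0.0062,0],"angular": [0,0,-0.015],"claw": 0},{"xyz": [0.0025,0.0062,0],"angular": [0,0,-0.015],"claw": 0},{"xyz": [0.0025,0.0062,0],"angular": [0,0,-0.015],"claw": 0}])

```text
time_s: 7.28
ee_pos: [0.4772, 0.1464, 0.0892]
eef_rot: [0.005, 0.838, 0.546, 0.007]
ft_force: [1.6, -1.3, -0.8]
width: 0.292
```

```bash
python3 st.py
```

```text
t 7.28 r 0.1782 th 0.4234 toolth 0.4152 z 0.0892 F [ 1.63 -1.34 -0.76] M [-0.19 -0.31  0.26] Ftan -0.56 T about nut 0.356 w 0.292 q [-0.67  0.43  0.37  2.07 -0.23  0.67  1.01]
```

arm_command(motion=[{"xyz": [0.0028,0.006,0],"angular": [0,0,-0.015],"claw": 0},{"xyz": [0.0028,0.006,0],"angular": [0,0,-0.015],"claw": 0},{"xyz": [0.0029,0.006,0],"angular": [0,0,-0.015],"claw": 0},{"xyz": [0.0029,0.006,0],"angular": [0,0,-0.015],"claw": 0}])

```text
time_s: 7.78
ee_pos: [0.4809, 0.1542, 0.0892]
eef_rot: [0.005, 0.851, 0.525, 0.007]
ft_force: [2.1, -0.2, -0.8]
width: 0.288
```

```bash
python3 st.py
```

```text
t 7.78 r 0.1782 th 0.4721 toolth 0.4654 z 0.0892 F [ 2.11 -0.18 -0.84] M [-0.12 -0.27  0.32] Ftan 0.8 T about nut 0.178 w 0.288 q [-0.69  0.44  0.38  2.05 -0.24  0.67  0.95]
```

arm_command(motion=[{"xyz": [0.0031,0.0059,0],"angular": [0,0,-0.015],"claw": 0},{"xyz": [0.0031,0.0059,0],"angular": [0,0,-0.015],"claw": 0},{"xyz": [0.0032,0.0058,0],"angular": [0,0,-0.015],"claw": 0},{"xyz": [0.0032,0.0058,0],"angular": [0,0,-0.015],"claw": 0}])

```text
time_s: 8.28
ee_pos: [0.4841, 0.1603, 0.0888]
eef_rot: [0.006, 0.864, 0.503, 0.005]
ft_force: [-0.9, -5.0, -0.6]
width: 0.289
```

```bash
python3 st.py
```

```text
t 8.28 r 0.1783 th 0.5107 toolth 0.5158 z 0.0888 F [-0.95 -5.02 -0.63] M [-1.23  0.22  0.9 ] Ftan -4.84 T about nut 1.764 w 0.289 q [-0.71  0.45  0.39  2.04 -0.25  0.68  0.9 ]
```

arm_command(motion=[{"xyz": [0.0033,0.0058,0],"angular": [0,0,-0.012],"claw": 0},{"xyz": [0.0033,0.0058,0],"angular": [0,0,-0.012],"claw": 0}])

```text
time_s: 8.52
ee_pos: [0.4854, 0.1621, 0.0883]
eef_rot: [0.006, 0.869, 0.494, 0.004]
ft_force: [-3.2, -8.8, 1.1]
width: 0.288
```

```bash
python3 st.py
```

```text
t 8.53 r 0.178 th 0.5229 toolth 0.5371 z 0.0883 F [-3.24 -8.76  1.13] M [-2.01  0.53  0.41] Ftan -9.21 T about nut 2.05 w 0.288 q [-0.72  0.46  0.4   2.03 -0.25  0.69  0.87]
```

arm_command(motion=[{"xyz": [0.0042,0.0073,0],"angular": [0,0,-0.005],"claw": 0},{"xyz": [0.0042,0.0073,0],"angular": [0,0,-0.005],"claw": 0}])

```text
time_s: 8.78
ee_pos: [0.4865, 0.1641, 0.0876]
eef_rot: [0.007, 0.872, 0.489, 0.001]
ft_force: [-3.8, -11.1, 2.2]
width: 0.288
```

```bash
python3 st.py
```

```text
t 8.78 r 0.1781 th 0.5358 toolth 0.5482 z 0.0876 F [ -3.8  -11.11   2.18] M [-2.14  0.86  0.42] Ftan -11.5 T about nut 2.467 w 0.288 q [-0.72  0.46  0.4   2.03 -0.26  0.69  0.86]
```

arm_command(motion=[{"xyz": [0.0046,0.0075,0.001],"angular": [0,0,-0.005],"claw": 0},{"xyz": [0.0044,0.0073,0.001],"angular": [0,0,-0.005],"claw": 0}])

```text
time_s: 9.02
ee_pos: [0.4874, 0.1659, 0.0874]
eef_rot: [0.007, 0.875, 0.484, -0.002]
ft_force: [-5.3, -11.0, 2.3]
width: 0.282
```

```bash
python3 st.py
```

```text
t 9.03 r 0.1782 th 0.5473 toolth 0.5593 z 0.0874 F [ -5.31 -11.02   2.35] M [-2.3   0.87  0.39] Ftan -12.17 T about nut 2.56 w 0.282 q [-0.73  0.47  0.4   2.02 -0.26  0.7   0.85]
```

arm_command(motion=[{"xyz": [0.0034,0.0055,0.001],"angular": [0,0,-0.003],"claw": 0},{"xyz": [0.0027,0.0044,0.001],"angular": [0,0,-0.003],"claw": 0}])

```text
time_s: 9.28
ee_pos: [0.4877, 0.1663, 0.0873]
eef_rot: [0.008, 0.877, 0.481, -0.004]
ft_force: [-5.2, -11.2, 3.3]
width: 0.29
```

```bash
python3 st.py
```

```text
t 9.28 r 0.1782 th 0.5496 toolth 0.567 z 0.0873 F [ -5.18 -11.15   3.32] M [-1.95  0.75  0.65] Ftan -12.22 T about nut 2.824 w 0.29 q [-0.73  0.47  0.41  2.01 -0.25  0.71  0.84]
```

arm_command(motion=[{"xyz": [0.0027,0.0044,0.001],"angular": [0,0,0],"claw": 0},{"xyz": [0.0027,0.0044,0.001],"angular": [0,0,0],"claw": 0}])

```text
time_s: 9.52
ee_pos: [0.4878, 0.1666, 0.0873]
eef_rot: [0.008, 0.877, 0.48, -0.007]
ft_force: [-5.3, -10.0, 3.6]
width: 0.287
```

```bash
python3 st.py
```

```text
t 9.53 r 0.1782 th 0.5514 toolth 0.5692 z 0.0873 F [-5.34 -9.96  3.64] M [-1.88  0.65  0.65] Ftan -11.28 T about nut 2.663 w 0.287 q [-0.73  0.48  0.41  2.01 -0.25  0.72  0.83]
```

```bash
cat > plan.py <<'E'
from h import *
from scipy.spatial.transform import Rotation as R
import sys
def plan(th1,n,rr=.178):
    o=r.get_obs(); N=np.array([.6396,.0732]); p=o['ee_pos'][:2]-N; th=np.arctan2(p[1],-p[0])
    T=np.linspace(th,th1,n+1)
    X=np.c_[N[0]-rr*np.cos(T),N[1]+rr*np.sin(T)]; X[0]=o['ee_pos'][:2]
    q=o['eef_rot']; R0=R.from_quat([q[1],q[2],q[3],q[0]]); a=np.pi/2-th1
    R1=R.from_quat([np.cos(a/2),np.sin(a/2),0,0]); w=(R1*R0.inv()).as_rotvec()
    print('rot total share',(w/(np.pi/4)).round(4),'per row',(w/n/(np.pi/4)).round(4),'dz share',((.0885-o['ee_pos'][2])/.3).round(4))
    print((np.diff(X,axis=0)/.3).round(4).tolist())
plan(float(sys.argv[1]),int(sys.argv[2]))
E
python3 plan.py 0.0 12
```

```text
rot total share [0.0275 0.0023 0.7248] per row [0.0023 0.0002 0.0604] dz share 0.004
[[-0.0132, -0.0239], [-0.0126, -0.0242], [-0.0115, -0.0247], [-0.0104, -0.0252], [-0.0092, -0.0257], [-0.008, -0.0261], [-0.0068, -0.0264], [-0.0056, -0.0267], [-0.0044, -0.0269], [-0.0031, -0.0271], [-0.0019, -0.0272], [-0.0006, -0.0273]]
```

arm_command(motion=[{"xyz": [-0.005,-0.008,0],"angular": [0.002,0,0.02],"claw": 0},{"xyz": [-0.01,-0.016,0],"angular": [0.003,0,0.04],"claw": 0},{"xyz": [-0.0125,-0.024,0.001],"angular": [0.003,0,0.06],"claw": 0},{"xyz": [-0.0115,-0.0247,0.001],"angular": [0.003,0,0.06],"claw": 0},{"xyz": [-0.0104,-0.0252,0],"angular": [0.003,0,0.06],"claw": 0},{"xyz": [-0.0092,-0.0257,0],"angular": [0.002,0,0.06],"claw": 0},{"xyz": [-0.008,-0.026,0],"angular": [0.002,0,0.06],"claw": 0}])

```text
time_s: 10.4
ee_pos: [0.4688, 0.1224, 0.0891]
eef_rot: [0.002, 0.799, 0.601, 0.0]
ft_force: [0.1, -1.3, 1.2]
width: 0.288
```

```bash
python3 st.py; python3 plan.py -0.2 10
```

```text
t 10.4 r 0.1778 th 0.2804 toolth 0.2806 z 0.0891 F [ 0.11 -1.33  1.18] M [-0.2  -0.19 -0.34] Ftan -1.25 T about nut -0.117 w 0.288 q [-0.61  0.41  0.34  2.09 -0.21  0.67  1.16]
rot total share [0.0038 0.0048 0.6119] per row [0.0004 0.0005 0.0612] dz share -0.002
[[-0.008, -0.0273], [-0.0059, -0.0279], [-0.0045, -0.0281], [-0.0032, -0.0283], [-0.0018, -0.0284], [-0.0005, -0.0285], [0.0009, -0.0285], [0.0023, -0.0284], [0.0036, -0.0283], [0.005, -0.0281]]
```

arm_command(motion=[{"xyz": [-0.007,-0.0275,0],"angular": [0,0,0.061],"claw": 0},{"xyz": [-0.0059,-0.0279,0],"angular": [0,0,0.061],"claw": 0},{"xyz": [-0.0045,-0.028,0],"angular": [0,0,0.061],"claw": 0},{"xyz": [-0.0032,-0.0283,0],"angular": [0,0,0.061],"claw": 0},{"xyz": [-0.0018,-0.0284,0],"angular": [0,0,0.061],"claw": 0},{"xyz": [-0.0005,-0.0285,0],"angular": [0,0,0.061],"claw": 0},{"xyz": [0.001,-0.0285,0],"angular": [0,0,0.061],"claw": 0},{"xyz": [0.0023,-0.0284,0],"angular": [0,0,0.061],"claw": 0},{"xyz": [0.0036,-0.0283,0],"angular": [0,0,0.061],"claw": 0},{"xyz": [0.005,-0.028,0],"angular": [0,0,0.061],"claw": 0}])

```text
time_s: 11.65
ee_pos: [0.4656, 0.0363, 0.0898]
eef_rot: [0.001, 0.632, 0.775, 0.002]
ft_force: [0.9, -0.7, -1.3]
width: 0.286
```

```bash
python3 st.py; python3 plan.py -0.675 10
```

```text
t 11.65 r 0.1778 th -0.2087 toolth -0.2018 z 0.0898 F [ 0.94 -0.7  -1.26] M [-0.11 -0.14 -0.3 ] Ftan -0.88 T about nut -0.146 w 0.286 q [-0.35  0.38  0.24  2.13 -0.15  0.65  1.77]
rot total share [-0.0046  0.0046  0.6025] per row [-0.0005  0.0005  0.0603] dz share -0.0044
[[0.0058, -0.027], [0.0076, -0.0266], [0.0088, -0.0262], [0.0101, -0.0258], [0.0112, -0.0253], [0.0124, -0.0247], [0.0135, -0.0241], [0.0147, -0.0235], [0.0157, -0.0228], [0.0168, -0.022]]
```

arm_command(motion=[{"xyz": [0.006,-0.027,0],"angular": [0,0,0.06],"claw": 0},{"xyz": [0.0076,-0.0266,0],"angular": [0,0,0.06],"claw": 0},{"xyz": [0.0088,-0.0262,0],"angular": [0,0,0.06],"claw": 0},{"xyz": [0.01,-0.0258,0],"angular": [0,0,0.06],"claw": 0},{"xyz": [0.0112,-0.0253,0],"angular": [0,0,0.06],"claw": 0},{"xyz": [0.0124,-0.0247,0],"angular": [0,0,0.06],"claw": 0},{"xyz": [0.0135,-0.024,0],"angular": [0,0,0.06],"claw": 0},{"xyz": [0.0147,-0.0235,0],"angular": [0,0,0.06],"claw": 0}])

```text
time_s: 12.65
ee_pos: [0.4916, -0.0261, 0.09]
eef_rot: [-0.001, 0.475, 0.88, 0.004]
ft_force: [1.3, -1.9, -1.0]
width: 0.288
```

```bash
python3 st.py; python3 plan.py -0.675 4
```

```text
t 12.65 r 0.1783 th -0.5911 toolth -0.581 z 0.09 F [ 1.31 -1.91 -0.98] M [-0.18 -0.12 -0.2 ] Ftan -2.32 T about nut 0.212 w 0.288 q [-0.14  0.41  0.16  2.07 -0.11  0.67  2.25]
rot total share [-0.009   0.0027  0.1197] per row [-0.0023  0.0007  0.0299] dz share -0.005
[[0.0077, -0.0098], [0.0073, -0.0101], [0.0075, -0.01], [0.0077, -0.0098]]
```

arm_command(motion=[{"xyz": [0.0072,-0.0104,0],"angular": [-0.002,0,0.03],"claw": 0},{"xyz": [0.0073,-0.0101,0],"angular": [-0.002,0,0.03],"claw": 0},{"xyz": [0.0075,-0.01,0],"angular": [-0.002,0,0.03],"claw": 0},{"xyz": [0.006,-0.008,0],"angular": [-0.002,0,0.02],"claw": 0},{"xyz": [0,0,0],"angular": [0,0,0],"claw": 0}])

```text
time_s: 13.28
ee_pos: [0.5006, -0.0385, 0.09]
eef_rot: [0.001, 0.436, 0.9, 0.001]
ft_force: [0.0, -2.6, -0.3]
width: 0.285
```

```bash
python3 st.py; python3 - <<'E'
from h import *
i=r.camera('top'); save(cv2.resize(i[150:300,190:340],None,fx=4,fy=4,interpolation=2),'top2z')
i=r.camera('side'); save(cv2.resize(i[150:280,190:370],None,fx=4,fy=4,interpolation=2),'side2z')
E
```

```text
t 13.28 r 0.1783 th -0.6768 toolth -0.6686 z 0.09 F [ 0.04 -2.63 -0.25] M [-0.48 -0.01 -0.41] Ftan -2.08 T about nut -0.039 w 0.285 q [-0.11  0.42  0.15  2.04 -0.1   0.68  2.34]
```

View pics/top2z.png

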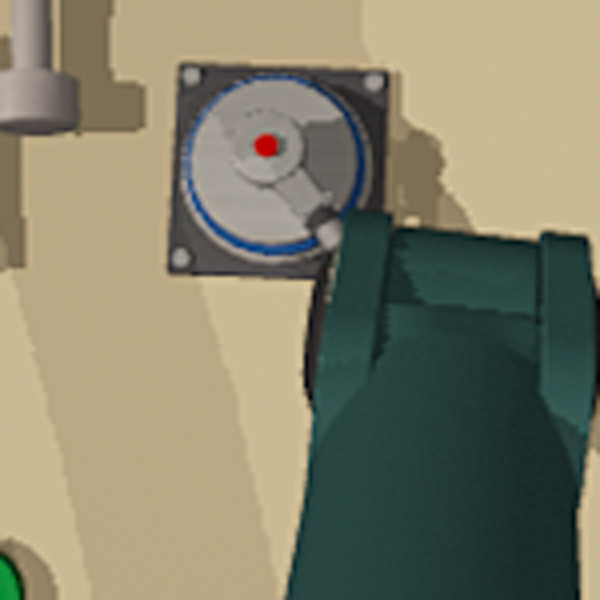

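View pics/side2z.png

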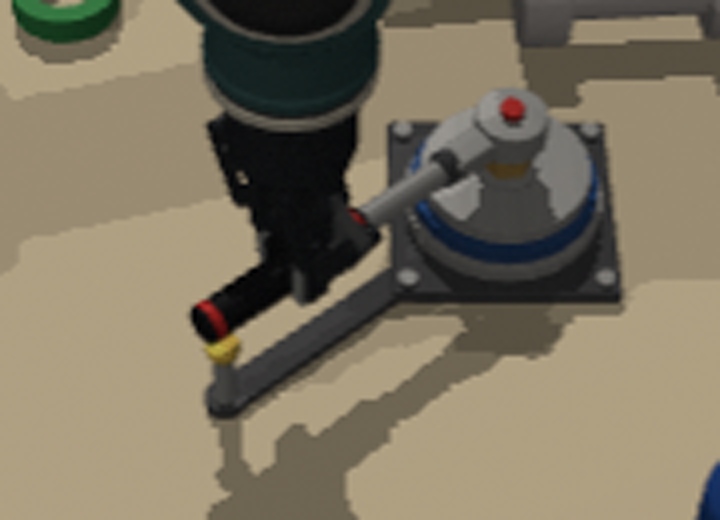

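arm_command(motion=[{"xyz": [0,0,0],"angular": [0,0,0],"claw": 60},{"xyz": [0,0,0],"angular": [0,0,0],"claw": 90},{"xyz": [0,0,0],"angular": [0,0,0],"claw": 100},{"xyz": [0,0,0],"angular": [0,0,0],"claw": 100}])

```text
time_s: 13.88
ee_pos: [0.5004, -0.0372, 0.0901]
eef_rot: [0.001, 0.435, 0.9, 0.001]
ft_force: [1.4, -0.0, -0.3]
width: 1.004
```

```bash
python3 st.py
```

```text
t 13.88 r 0.1776 th -0.6705 toolth -0.6701 z 0.0901 F [ 1.41 -0.02 -0.29] M [-0.02  0.01 -0.01] Ftan -0.89 T about nut 0.153 w 1.004 q [-0.11  0.42  0.15  2.04 -0.1   0.68  2.34]
```

Released; rise straight up.

arm_command(motion=[{"xyz": [0,0,0.05],"angular": [0,0,0],"claw": 100},{"xyz": [0,0,0.1],"angular": [0,0,0],"claw": 100},{"xyz": [0,0,0.15],"angular": [0,0,0],"claw": 100},{"xyz": [0,0,0.15],"angular": [0,0,0],"claw": 100},{"xyz": [0,0,0.1],"angular": [0,0,0],"claw": 100},{"xyz": [0,0,0],"angular": [0,0,0],"claw": 100}])

```text
time_s: 14.62
ee_pos: [0.4994, -0.0375, 0.2656]
eef_rot: [0.002, 0.435, 0.9, 0.002]
ft_force: [-0.1, 0.7, -0.5]
width: 0.997
```

```bash
python3 - <<'E'
from h import *
print(r.get_obs()['ee_pos'])
i=r.camera('top'); save(i,'top3')
i=r.camera('wrist'); save(i,'w3'); c=r.get_calibration('wrist')
N=np.array([.6396,.0732]);
for th in(-.665,-.6768,-.69): print(th,proj(c,[[N[0]-q*np.cos(th),N[1]+q*np.sin(th),.09] for q in(.13,.18,.245)]).round(1).tolist())
print(proj(c,[[.457,-.072,.063]]))
i=r.camera('side'); save(cv2.resize(i[150:280,190:370],None,fx=4,fy=4,interpolation=2),'side3z')
E
```

```text
[ 0.4994497  -0.03749806  0.26564725]
-0.665 [[287.4, 233.9], [287.6, 190.7], [287.8, 128.0]]
-0.6768 [[286.0, 233.9], [285.6, 190.7], [285.0, 128.0]]
-0.69 [[284.5, 233.9], [283.4, 190.8], [281.7, 128.0]]
[[286.3971109  137.98679277]]
```

View pics/w3.png

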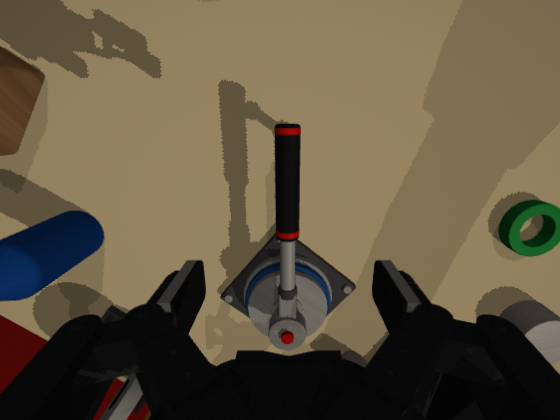

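View pics/side3z.png

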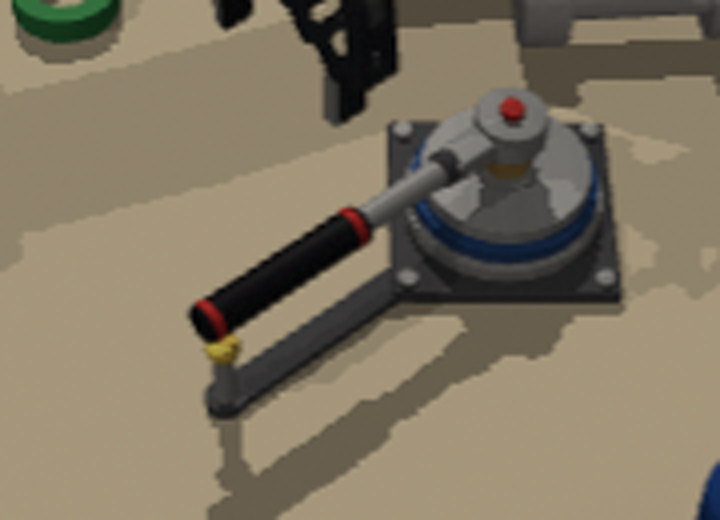

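View pics/top3.png

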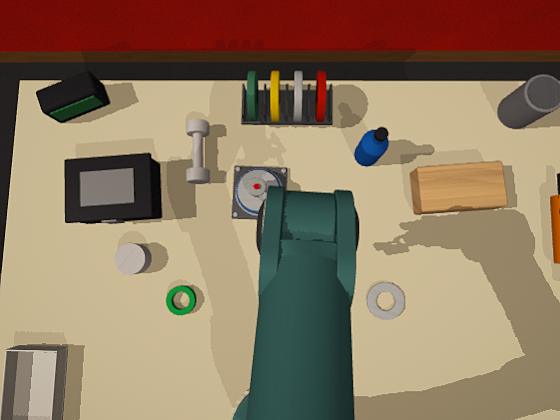

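```bash
python3 - <<'E'
from h import *
s=r.get_calibration('side'); f=lambda L:[(190+x/4-.4,150+y/4-.4) for x,y in L]
# band centre-line ; compare with first image's method
for L in ([(131,180),(308,154)],[(211,318),(355,226)]):
    p=atz(s,f(L),.0905)[:,:2]-[.6396,.0732]; print(np.arctan2(p[:,1],-p[:,0]).round(4),np.hypot(*p.T).round(4))
    d=p[1]-p[0]; print(np.arctan2(-d[1],d[0]))
c=r.get_calibration('wrist')
p=atz(c,[(288,131),(287.8,236.5)],.09)[:,:2]-[.6396,.0732]; print('wrist',np.arctan2(p[:,1],-p[:,0]),np.hypot(*p.T))
p=atz(c,[(287.3,337.5)],.107);print(p)
E
```

```text
[-0.165  -0.1616] [0.2427 0.1308]
-0.1690170580251175
[-0.6628 -0.6657] [0.2405 0.1297]
-0.6593928788281676
wrist [-0.66288884 -0.65849142] [0.24246291 0.12759858]
[[0.63620188 0.07156945 0.107     ]]
```

```bash
python3 - <<'E'
from h import *
print(r.finish_job())
E
```

```text
the job is handed in; nothing more can be done
None
```

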